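Lift a freshly sprayed model tank off its stand with tongs

TASK

The little storage tank on the round stand in the spray bay has wet paint. Pull the overspray panel up out of the bay's grooved posts by its wooden bar, stand it fully down in the middle of the wooden rack's slot and let go of it, then pick up the spring tongs, close them on the tank and lift it, upright, until its underside is at least 6 cm above the round stand. Finish while still holding it there in the tongs, clear of everything else; never touch the tank with the gripper, do not tip it over, and leave the other things on the bench where they are.

Things in the scene. Friction and masses are not known exactly. Their poses are not given: they have to be found in the camera images.
- bay: Fixed white board spray bay 150 x 170 mm, open at top and far side. Origin on the bench under the centre of its round stand (90 mm across, top 30 mm above the bench, does not turn); x points into the bay away from the posts. Sides at y = +-80 mm, 63 mm high. Two grooved posts at x = -60, tops 95 mm above the bench, 114 mm clear between; grooves 8 mm wide, open on top, hold the panel's edges.
- panel: Overspray panel: upright sheet 5 mm thick (x), 130 wide (y), 108 mm high, about 90 g, with a dark wooden bar on top 10 mm thick (x), 60 long (y), 104 to 126 mm above the lower edge. Origin at the middle of the lower edge, z up. Starts in the bay's grooves, lower edge 8 mm above the bench; must rise 90 mm to be out.
- panel_bar (a point): Centre of the panel's wooden bar, 115 mm above its lower edge; same axes as the panel.
- rack: Fixed wooden rack, base 80 x 120 mm, with one slot along its y, open at both ends: 10 mm wide (x), 110 long, floor 6 mm above the bench, walls up to 46 mm, then lips flaring out up to 58 mm. Origin on the bench under the slot's middle. The panel overhangs both ends by 10 mm, as meant. Stands left or right of the bay, the tongs on the other side.
- tongs: Spring tongs lying on edge on the bench, two steel arms that open sideways, 290 mm long, 100 g. Origin on the bench under the grip point (near the centre of mass); x points to the tips, y across the arms, z up. Hinge block at x = -124 mm. Sprung open with about 5 N at the pads when free, 7 N when closed on 30 mm; squeeze beyond that reaches the tips times 0.46.
- tongs_tip (a point): Point midway between the tip blades, at x = 140, y = 0, z = 17 mm of the tongs. Flat blades 34 mm long (x 123 to 157), 26 mm high (z 4 to 30); free gap between them 63 mm, outside width about 71 mm. Each mm of closing at the pads closes this gap by 2.2 mm.
- tongs_grip (a point): Point midway between the dark wooden pads on the outside of the arms, where they are squeezed; at x = 0, z = 17 mm of the tongs. Pads 60 mm long (x), 34 mm high (z 0 to 34), 55 mm wide overall when free, 40 mm when the tips hold a 30 mm thing (arms then parallel). Axes as the tongs.
- jaw_left: The tongs' arm on its +y side; origin at the hinge (x = -120 mm).
- jaw_right: The tongs' arm on its -y side; origin at the hinge.
- tank: Freshly sprayed model storage tank, plain grey upright cylinder 30 mm in diameter, straight sides up to 46 mm, shallow cone top with a small hatch, 55 mm high in all, about 45 g. Stands on the bay's round stand, up to 12 mm off its centre. Origin at the centre of its underside, z up.
- tank_mid (a point): On the tank's axis, 25 mm above its underside.
- jar1: Bystander: small paint jar, 44 mm across, 60 mm high, near the bay's left far side; origin under its centre.
- jar2: Bystander: the same jar, near the bay's right far side.
- can: Bystander: can 66 mm across, 110 mm high, far left; origin under its centre.
- wagon: Bystander: model tank wagon 100 x 30 x 47 mm lying along x at the far left; origin under its centre.
- hut: Bystander: model brick hut 68 x 60 x 60 mm, far right; origin under its centre.
- brush: Bystander: brush lying at the left edge.
- screwdriver: Bystander: screwdriver lying at the right edge.

How it is judged (in metres and radians):
On the way, in this order (a step that is already met when the one before it is completed fails the run):
1. the panel stands fully down in the rack's slot, released (z of panel in the frame of rack below 0.012 m and x of panel in the frame of rack between -0.008 and 0.008 m and y of panel in the frame of rack between -0.025 and 0.025 m and angle between panel's own z axis and vertical below 0.25 rad and contact force between the fingers and panel below 0.1 N and height (world z) of tank below 0.036 m), for 0.2 s.
2. the tongs are lifted off the bench in the gripper, the tank still on its stand (contact force between the fingers and tongs above 1 N and height (world z) of tongs_grip above 0.03 m and height (world z) of tank below 0.036 m), for 0.2 s.
At the end, for the whole second after the job is handed in: Gripper holds the tongs clear of bay and bench; both jaws press the tank, hanging still, underside over 58 mm above the stand, tilt under 20 deg, touching nothing else; panel down in the rack slot (within 6 mm of its floor, 8 mm across, 25 mm along, tilt under 14 deg), not touched (height (world z) of tank above 0.088 m and angle between tank's own z axis and vertical below 0.35 rad and contact force between each of jaw_left, jaw_right and tank above 0.5 N and contact force between each of tank, tongs and bay below 0.1 N and contact force between tank and the arm below 0.1 N and contact force between tank and the fingers below 0.1 N and contact force between the fingers and tongs above 1 N and height (world z) of tongs above 0.04 m and linear speed of tank below 0.03 m/s and z of panel in the frame of rack below 0.012 m and x of panel in the frame of rack between -0.008 and 0.008 m and y of panel in the frame of rack between -0.025 and 0.025 m and angle between panel's own z axis and vertical below 0.25 rad and contact force between the arm and panel below 0.1 N); the arm keeps its last pose, push and grip.
It fails at once if the gripper or arm touches the wet tank (contact force between any of the fingers, the arm and tank above 0.3 N).
It fails at once if the tank is tipped over (angle between tank's own z axis and vertical above 0.7 rad).
It fails at once if a bystander is shifted by more than 3 cm (distance of any of jar1, jar2, can, wagon, hut, brush, screwdriver from where it was at the start of the episode above 0.03 m).
It also fails if it takes over 64 s, if anything falls off the work surface, if the arm or the gripper's body presses on something with over 40 N, if the wrist force passes 120 N, or if a joint passes its speed limit or range.

ROBOT

A 6-joint arm with a two-finger parallel gripper is mounted at the origin on the work surface. World frame = base frame: x ahead of the robot, y to its left, z up, the work surface at z = 0. Lengths are in mm, angles in degrees, forces in N, time in s.
With the tool pointing down it reaches from about 350 to 850 mm from the base axis. Payload 8.1 kg.
Tool frame: the origin (TCP) lies at the very end of the fingers, on their centre line; the grasp point (between the pads) lies 19 mm behind it (r.grip_depth is the distance from the TCP to the grasp point, in mm); y points along the fingers, z is the direction in which the jaws open and shut, and the axes are right-handed (so a half turn about y gives the same grasp; the last joint's range is limited). The gripper opens to 85 mm and grips with 20 to 120 N. Pads are 22 mm wide; open, the fingers measure 114 mm over their backs; the gripper's body (76 mm by 85 mm) begins 54 mm behind the grasp point. The pads swing forward as they close: fully open they stand 13 mm farther back than shut.
Start: joints at [60.195, 7.471, 85.268, -0, 87.261, -4.893], TCP at [252.717, 544.187, 231.292] pointing down, gripper open.
Joint ranges: [-169.43, 169.43], [-51.17, 129.36], [1.28, 143.12], [-76.62, 256.62], [0, 156.53], [-152.29, 152.29]. Speed limits (degrees/s): [136.94, 136.94, 159.86, 180, 180, 180].

INTERFACE

Orientations are given as [roll, pitch, yaw] about the fixed x, y, z axes, in that order (R = Rz(yaw) Ry(pitch) Rx(roll)).
In Python, from bench import readout, eyes, r gives the robot as it stands. The module is installed in compiled form; this text tells all that it offers.
- The arm moves only by the tool move_arm, never from a script. Its argument "motion" is text: rows parted by semicolons, each of 6 numbers parted by spaces: the shift along the world's x, y, z in cm, then the turn, a rotation vector about the world's x, y, z in degrees. A call has 1 to 10 rows; each row is the pose to reach, as a shift and turn from the pose commanded when the call began; what a row does not reach only later rows make up. A row lasts 1/12 s, in which the tool goes at most 41.7 mm and 7.16 degrees, less where a joint would pass 70% of its speed; a pose out of reach is approached as far as the arm can. A call with a gripper value outside its range is refused whole. "fingers" is the finger opening in cm, from 0 to 8.54, set as the call begins (left out, the last holds). The fingers move at their own pace and stop on an object; "squeeze" is the grip in N (left out, the last holds). Time passes only in rows, so rows that repeat a pose let the fingers close. It gives the time, the measured TCP pose, the force and the opening at its end, in the units of the state.
- readout.sense(): the state, without advancing time (a new reading comes with each control period).
- eyes.snapshot(name): name is "scene" or "top" or "wrist"; returns a dict with "image" (384x512x3 uint8, blue, green, red), "fx", "fy", "cx", "cy" (pixels), "world_to_cam" (4x4, takes a point from world to camera coordinates). Camera axes: x right, y down, z forward; pixel columns grow to the right and rows downward; lengths in mm; the calibration is good to about 2 mm. A picture is of the moment at which its call begins. There is no depth.
- r.hand_in(): hands the job in, once; it reports no verdict.
The state is a dict: "time": time; "joint_pos": joint angles; "qd": joint speeds; "joint_efforts": joint torques, N m; "tool_pos": TCP position; "tcp_rot": TCP orientation; "ft_force": force on the tool from outside, world axes, zero at the start; "wrist_torque": the same for the moment, N m; "finger_gap": finger opening in mm.
Only numpy, scipy, OpenCV 4.12 (cv2) and the standard library are available. Lean on these libraries where they do the work, as an engineer would, in place of code of your own. Each camera call takes 0.05 s, during which the arm holds its last target. There are 200 camera calls.

## Working session

There is one attempt and no reset: what is moved stays moved. The work goes in short steps, Python scripts to look and compute and a tool call to move; the robot and the scene stay as the last step left them, time stands still between calls to the robot, and variables do not carry over. Pictures are saved under pics/ and viewed, about 8 in all and at most 12, crops included, and the job is handed in when it is done.

Besides the shell and the picture viewer there is one more tool, called after ">>>" in YAML: its name, and indented under it one key for each argument. move_arm: Moves the arm, as the interface text tells. Its arguments: {"type":"object","properties":{"motion":{"type":"string"},"fingers":{"type":"number"},"squeeze":{"type":"number"}},"required":["motion"]}

```bash
mkdir -p pics; ls; cat > h.py <<'E'
import numpy as np, cv2
from bench import readout, eyes, r
def snap(n,f=None):
    s=eyes.snapshot(n)
    if f: cv2.imwrite('pics/'+f,s['image'])
    np.savez('last_%s.npz'%n,**s)
    return s
def load(n): return dict(np.load('last_%s.npz'%n))
def ray(s,u,v,z):
    T=s['world_to_cam'];R=T[:3,:3];t=T[:3,3];c=-R.T@t
    d=R.T@np.array([(u-s['cx'])/s['fx'],(v-s['cy'])/s['fy'],1]);return c+d*(z-c[2])/d[2]
def proj(s,p):
    q=s['world_to_cam'][:3]@np.append(p,1);return np.array([s['fx']*q[0]/q[2]+s['cx'],s['fy']*q[1]/q[2]+s['cy']])
E
python3 - <<'E'
from h import *
a=snap('scene');b=snap('top')
cv2.imwrite('pics/a.png',cv2.resize(a['image'],(800,600)));cv2.imwrite('pics/b.png',cv2.resize(b['image'],(800,600)))
for s in (a,b):
  T=s['world_to_cam'];print(-T[:3,:3].T@T[:3,3],T[2,:3],s['fx'])
print(readout.sense())
E
```

```text
pics
[1388.0587076    65.40628709 1168.46842762] [-0.62187786 -0.04440359 -0.78185437] 415.4194436519259
[ 373.10448077   20.15624031 1511.42943428] [ 1.32785471e-01 -5.29615892e-04 -9.91144661e-01] 398.88334518200566
{'time': 0.1, 'joint_pos': array([ 6.01954565e+01,  7.51151554e+00,  8.53256655e+01, -3.98474189e-04,
        8.72637196e+01, -4.89539483e+00]), 'qd': array([-0.00486539, -0.10306612, -0.09613712, -0.10912665, -0.04227092,
       -0.02112075]), 'joint_efforts': array([ 1.71147374e-03, -5.70947850e+01, -5.01941371e+01, -6.80372682e-05,
        8.06055934e-03, -9.94625293e-05]), 'tool_pos': array([252.44879066, 543.72353881, 230.31653418]), 'tcp_rot': array([-9.01005665e+01,  8.21400239e-03, -2.49091365e+01]), 'ft_force': array([-0.03629922,  0.09707043,  0.59710699]), 'wrist_torque': array([-0.024406  , -0.02922977, -0.01155307]), 'finger_gap': 85.43534116017155}
```

View pics/a.png

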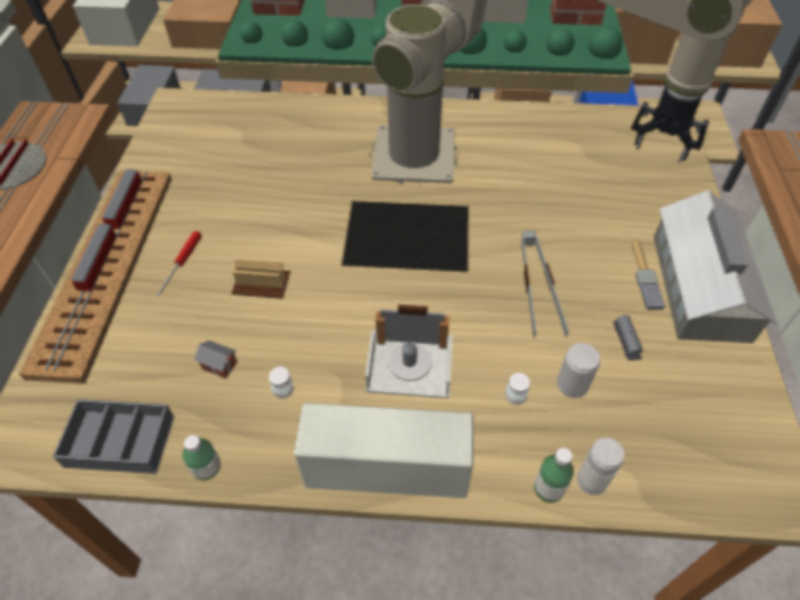

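View pics/b.png

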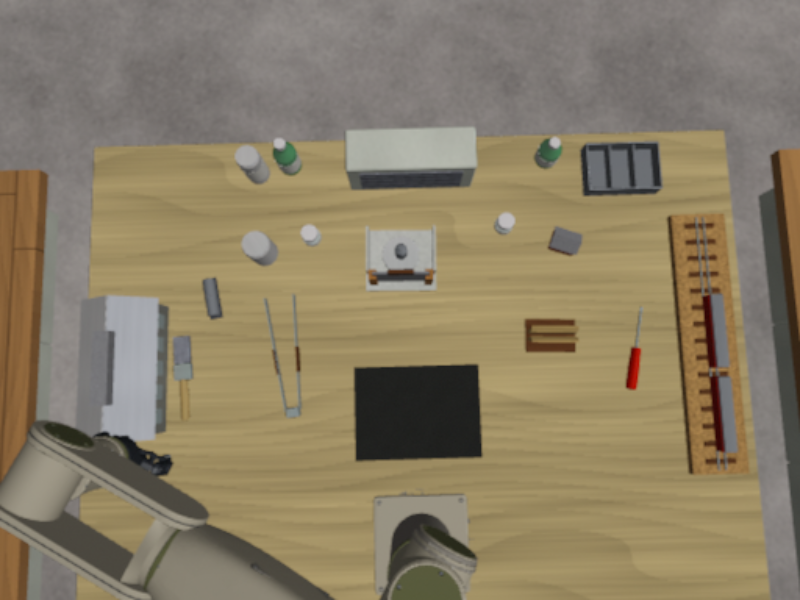

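The top view (shown at 1.5625x) has the bay at about (400,258), the bar at (400,271), the tank at (401,250), the rack at (551,335) and the tongs at about (285,355), with their hinge at (292,411). The scene view agrees, with the tongs on the robot's left (+y). Next I'll get coarse positions.

```bash
python3 - <<'E'
from h import *
b=load('top');a=load('scene')
k=.64
for n,u,v,z in [('bar',400,271,123),('tank',401,250,85),('rack',551,335,40),('tong hinge',292,411,20),('tipL',266,299,17),('tipR',294,295,17),('padL',276,362,17),('padR',298,358,17)]:
  print(n,ray(b,u*k,v*k,z).round())
for n,u,v,z in [('bar',412,309,123),('tank',409,345,85),('rack',261,265,50),('hinge',529,238,20),('tipR',534,333,17),('tipL',566,332,17)]:
  print(n,ray(a,u*k,v*k,z).round())
E
```

```text
bar [619.  32. 123.]
tank [675.  28.  85.]
rack [ 470. -320.   40.]
tong hinge [310. 296.  20.]
tipL [578. 359.  17.]
tipR [586. 291.  17.]
padL [426. 334.  17.]
padR [434. 282.  17.]
bar [616.  31. 123.]
tank [677.  29.  85.]
rack [ 461. -319.   50.]
hinge [311. 296.  20.]
tipR [585. 292.  17.]
tipL [578. 361.  17.]
```

>>> move_arm:
  motion: "3 -3 5 0 0 -6.5;6 -7 10 0 0 -13;9 -11 12 0 0 -19.5;12 -15 12 0 0 -26;15 -19 12 0 0 -32.5;18 -22 12 0 0 -39;20 -25 12 0 0 -45.5;22 -28 12 0 0 -52;24 -31 12 0 0 -58.5;26 -34 12 0 0 -65"

```text
time: 0.93
tool_pos: [485.0, 243.4, 350.2]
tcp_rot: [-90.0, 0.0, -90.2]
ft_force: [0.5, 0.7, -0.6]
finger_gap: 85.2
```

>>> move_arm:
  motion: "1.5 -4 0 0 0 0;3 -8 0 0 0 0;4 -12 0 0 0 0;4.5 -15 0 0 0 0;5 -17.5 0 0 0 0;5 -17.5 0 0 0 0;5 -17.5 0 0 0 0"

```text
time: 1.52
tool_pos: [534.2, 68.9, 349.7]
tcp_rot: [-90.1, 0.0, -90.1]
ft_force: [0.6, 0.0, 0.5]
finger_gap: 85.4
```

```bash
python3 - <<'E'
from h import *
w=snap('wrist');b=snap('top')
cv2.imwrite('pics/c.png',cv2.resize(w['image'],(800,600)))
T=w['world_to_cam'];print(-T[:3,:3].T@T[:3,3],T[:3,:3].round(2),w['fx'])
s=readout.sense();print(s['tool_pos'],s['tcp_rot'],s['time'])
E
```

```text
[535.31829516 148.79609403 492.44640511] [[ 1.   -0.   -0.  ]
 [-0.   -0.95  0.31]
 [-0.   -0.31 -0.95]] 264.3543483036225
[534.08275416  70.73581465 349.99366333] [-9.00355040e+01  2.58348489e-02 -8.99094770e+01] 1.6167
```

View pics/c.png

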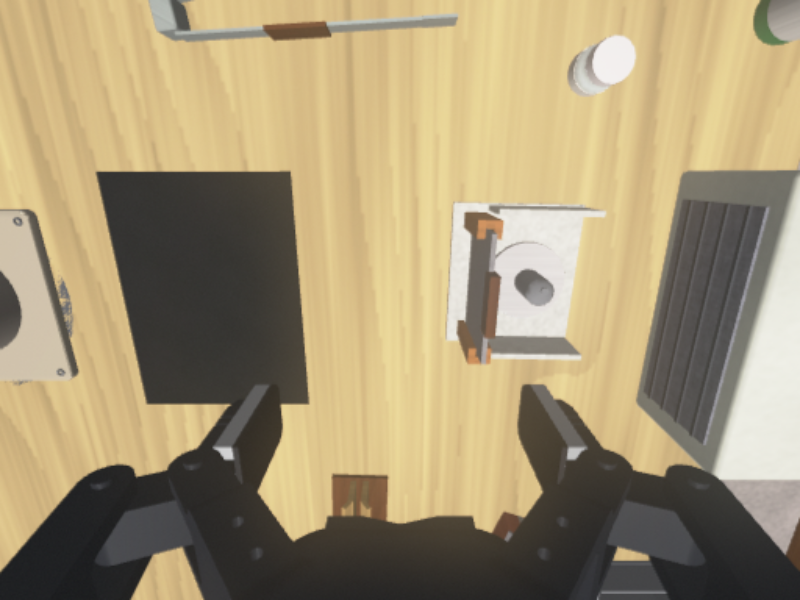

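The wrist view has the bar at (491,306), post tops at (490,228) and (480,356), the tank at (535,290) and the rack at (360,495). Next I'll segment the bar and the posts.

```bash
python3 - <<'E'
from h import *
w=load('wrist');b=load('top');im=w['image'];h=cv2.cvtColor(im,cv2.COLOR_BGR2HSV)
for (u,v) in [(487,305),(494,305),(490,228),(475,230),(478,270),(540,292),(530,280),(550,330),(345,482),(360,485)]:
  print((u,v),im[int(v*.64),int(u*.64)],h[int(v*.64),int(u*.64)])
m=((h[...,1]>120)&((h[...,0]<14)|(h[...,0]>172))&(im[...,2]>40)).astype('u1')
m[:, :280]=0;m[:, 330:]=0;m[250:]=0;m[:120]=0
n,l,st,c=cv2.connectedComponentsWithStats(m)
for i in range(1,n):
  if st[i,4]>15:
    pts=np.argwhere(l==i)[:,::-1].astype(np.float32);print(st[i],c[i],h[l==i].mean(0).round())
    print(cv2.minAreaRect(pts),im[l==i][:,2].mean())
big=cv2.resize(im[115:245,270:390],None,fx=5,fy=4.6,interpolation=cv2.INTER_CUBIC)
cv2.imwrite('pics/d.png',big)
E
```

```text
(487, 305) [72 83 94] [15 60 94]
(494, 305) [ 80  99 130] [ 11  98 130]
(490, 228) [ 95 140 193] [ 14 129 193]
(475, 230) [ 74  95 116] [ 15  92 116]
(478, 270) [ 93 101 106] [ 18  31 106]
(540, 292) [139 140 143] [  8   7 143]
(530, 280) [ 97 101 105] [ 15  19 105]
(550, 330) [224 231 233] [ 23  10 233]
(345, 482) [ 64  91 125] [ 13 124 125]
(360, 485) [ 63  90 123] [ 14 124 123]
[314 141   8   7  35] [318.05714286 142.97142857] [ 13. 133. 203.]
((317.5, 144.0), (6.0, 7.0), 90.0) 202.97142857142856
```

View pics/d.png

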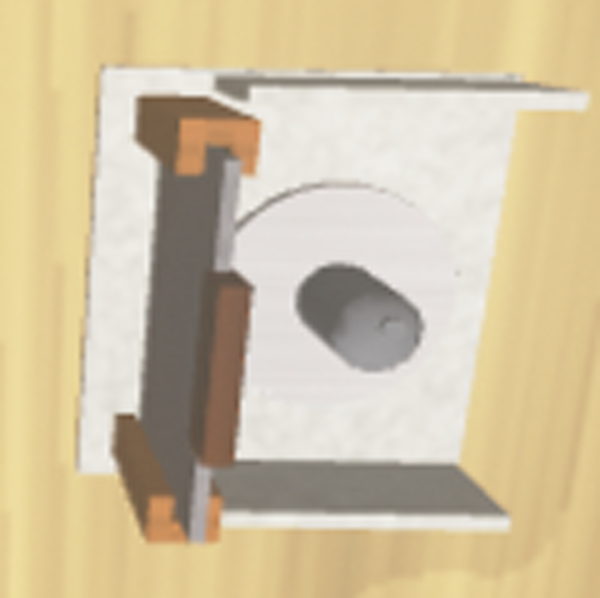

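The enlarged wrist crop shows the bar's top face with corners at about (217,284), (252,283), (235,466) and (203,464). The base's left edge runs from (102,66) to (78,472), and the tank top sits at (382,330).

```bash
python3 - <<'E'
from h import *
w=load('wrist')
f=lambda x,y,z:ray(w,270+x/5-.5+.1,115+y/4.6-.5+.1,z)
B=[f(217,284,134),f(252,283,134),f(235,466,134),f(203,464,134)]
print(np.round(B,1));c=np.mean(B,0)
d=(B[0]+B[1]-B[2]-B[3]);print('bar',c.round(1),'yaw of y axis',np.degrees(np.arctan2(-d[0],d[1])),np.linalg.norm(d)/2)
for P,Q,z in [((102,66),(78,472),3),((520,78),(462,465),3),((588,100),(510,522),63)]:
  p,q=f(*P,z),f(*Q,z);e=p-q;print(p.round(1),q.round(1),np.linalg.norm(e).round(1),np.degrees(np.arctan2(-e[0],e[1])).round(2))
# post tops outer corners z=95
for x,y in [(180,119),(260,122),(258,175),(146,541),(219,541)]: print('post',f(x,y,95).round(1))
print('tank top',f(379,327,80).round(1))
E
```

```text
[[614.8  60.7 134. ]
 [624.5  61.  134. ]
 [624.1   1.3 134. ]
 [614.7   2.  134. ]]
bar [619.5  31.2 134. ] yaw of y axis -0.29880519144435863 59.209437316632425
[596.6 116.    3. ] [593.9 -55.5   3. ] 171.4 -0.91
[747.5 111.3   3. ] [747.  -52.2   3. ] 163.5 -0.18
[744.2 108.5  63. ] [741.1 -51.3  63. ] 159.9 -1.1
post [608.8 105.6  95. ]
post [632.6 104.6  95. ]
post [633.3  87.6  95. ]
post [606.3 -43.9  95. ]
post [630.5 -43.9  95. ]
tank top [680.3  31.8  80. ]
```

>>> move_arm:
  motion: "-1 -4 -1 0 0 0;-2 -8 -2 0 0 0;-3 -12 -3 0 0 0;-4 -16 -4 0 0 0;-5 -20 -5 0 0 0;-6 -24 -5 0 0 0;-6.4 -28 -5 0 0 0;-6.4 -31 -5 0 0 0;-6.4 -31 -5 0 0 0;-6.4 -31 -5 0 0 0"
  fingers: 4.5

```text
time: 2.45
tool_pos: [470.3, -240.1, 299.9]
tcp_rot: [-90.0, 0.0, -90.0]
ft_force: [0.3, 0.3, -0.1]
finger_gap: 44.7
```

```bash
python3 - <<'E'
from h import *
w=snap('wrist')
u,v=proj(w,[468,-320,40]);u=int(u);v=int(v);u0=u-65;v0=v-50
print(u0,v0);cv2.imwrite('pics/e.png',cv2.resize(w['image'][v0:v0+100,u0:u0+130],None,fx=6,fy=6,interpolation=cv2.INTER_CUBIC))
E
```

```text
188 162
```

View pics/e.png

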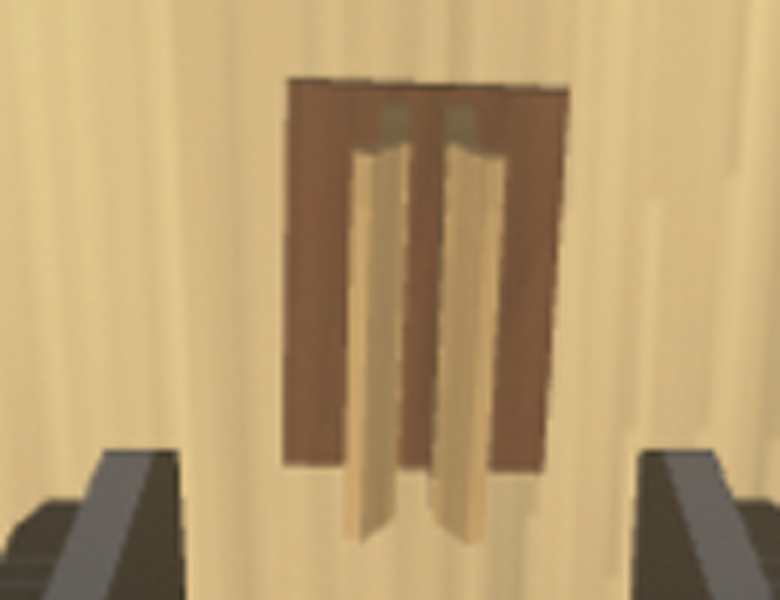

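The rack crop shows the base corners at (289,79), (569,87), (543,472) and (284,465). The slot runs vertically between the inner wall edges (409,143)-(395,520) and (446,145)-(430,505).

```bash
python3 - <<'E'
from h import *
w=load('wrist')
f=lambda x,y,z:ray(w,188+x/6-.4,162+y/6-.4,z)
yaw=lambda p,q:np.degrees(np.arctan2(-(p-q)[0],(p-q)[1])).round(2)
B=[f(*c,5) for c in [(289,79),(569,87),(543,472),(284,465)]]
print(np.round(B,1),np.mean(B,0).round(1),yaw(B[0],B[3]),yaw(B[1],B[2]))
for z,P in [(58,[(352,152),(345,540)]),(58,[(507,157),(487,543)]),(46,[(409,143),(395,520)]),(46,[(446,145),(430,505)])]:
  p,q=f(*P[0],z),f(*P[1],z);print(z,p.round(1),q.round(1),yaw(p,q))
E
```

```text
[[ 437.4 -264.8    5. ]
 [ 516.7 -267.     5. ]
 [ 512.7 -388.4    5. ]
 [ 433.2 -386.1    5. ]] [ 475.  -326.6    5. ] -1.98 -1.88
58 [ 457. -271.   58.] [ 454.  -381.5   58. ] -1.54
58 [ 496.1 -272.3   58. ] [ 492.9 -382.4   58. ] -1.66
46 [ 471.4 -272.    46. ] [ 467.6 -382.1   46. ] -1.96
46 [ 481.  -272.5   46. ] [ 477.4 -377.3   46. ] -1.95
```

>>> move_arm:
  motion: "2 3.5 0 0 0 0;4 7 -1 0 0 0;6 10.5 -2 0 0 0;8 14 -3 0 0 0;10 17.5 -4 0 0 0;12 21 -5 0 0 0;14 24.5 -6 0 0 0;14.9 27.1 -8 0 0 -0.8;14.9 27.1 -9 0 0 -0.8;14.9 27.1 -9 0 0 -0.8"

```text
time: 3.33
tool_pos: [617.3, 35.4, 206.7]
tcp_rot: [-90.3, 0.0, -90.4]
ft_force: [-1.3, -1.6, -0.1]
finger_gap: 45.1
```

>>> move_arm:
  motion: "0 0 -3 0 0 0;0 0 -6 0 0 0;0 0 -8.5 0 0 0;0 0 -10.2 0 0 0;0 0 -10.2 0 0 0;0 0 -10.2 0 0 0"

```text
time: 3.83
tool_pos: [618.5, 31.2, 108.5]
tcp_rot: [-90.1, -0.0, -90.7]
ft_force: [0.4, 0.2, 0.4]
finger_gap: 45.1
```

```bash
python3 - <<'E'
from h import *
w=snap('wrist');cv2.imwrite('pics/f.png',cv2.resize(w['image'][60:,60:460],None,fx=1.8,fy=1.8));print(readout.sense()['tool_pos'])
E
```

```text
[619.77943578  31.15633595 110.10246456]
```

View pics/f.png

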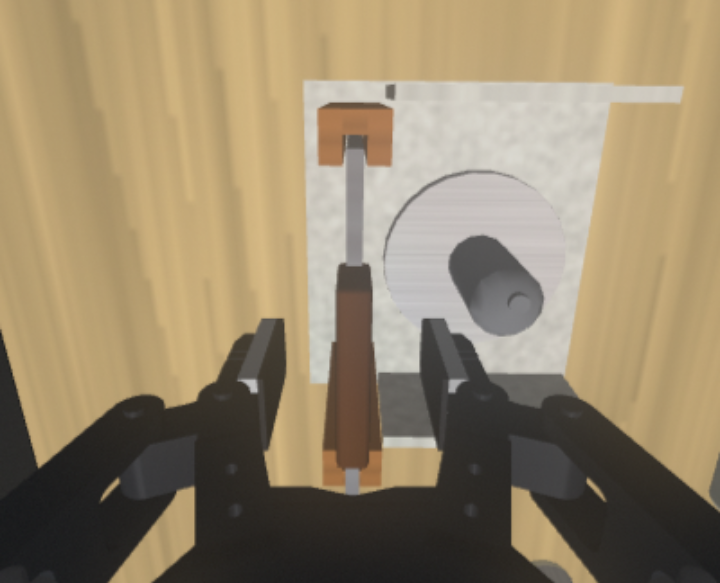

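The picture shows the bar centred between the fingers at (354,365). The tank is well clear, to the right at (500,290). I'll close now.

>>> move_arm:
  motion: "0 0 0 0 0 0;0 0 0 0 0 0;0 0 0 0 0 0;0 0 0 0 0 0;0 0 0 0 0 0;0 0 0 0 0 0;0 0 0 0 0 0;0 0 0 0 0 0"
  fingers: 0.5
  squeeze: 40

```text
time: 4.55
tool_pos: [620.3, 31.2, 110.4]
tcp_rot: [-89.8, -0.0, -90.7]
ft_force: [-3.4, 0.7, 6.0]
finger_gap: 9.2
```

>>> move_arm:
  motion: "0 0 0.8 0 0 0;0 0 2 0 0 0;0 0 3.2 0 0 0;0 0 4.4 0 0 0;0 0 5.6 0 0 0;0 0 6.8 0 0 0;0 0 8 0 0 0;0 0 9.5 0 0 0;0 0 11 0 0 0;0 0 11 0 0 0"

```text
time: 5.38
tool_pos: [621.2, 31.2, 223.1]
tcp_rot: [-89.6, -0.0, -90.7]
ft_force: [1.0, -0.3, 0.0]
finger_gap: 8.9
```

```bash
python3 - <<'E'
from h import *
w=snap('wrist');cv2.imwrite('pics/g.png',cv2.resize(w['image'][100:,60:460],None,fx=1.8,fy=1.8));s=readout.sense();print(s['tool_pos'],s['tcp_rot'],s['ft_force'],s['finger_gap'])
E
```

```text
[620.66068968  31.16213667 221.12685988] [-8.97445742e+01 -4.08188431e-03 -9.07120352e+01] [-1.00448658  0.81588879 -1.50261123] 8.990571646757125
```

View pics/g.png

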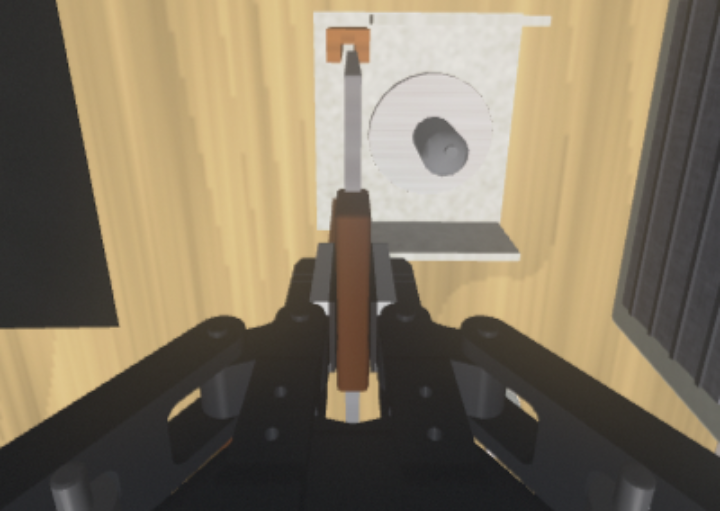

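The panel is out, held by the bar and vertical between the fingers: the bar's top spans (352,200) to (352,390). The stand is visible at about (431,132), with the tank foot near (433,137).

```bash
python3 - <<'E'
from h import *
w=load('wrist')
f=lambda x,y,z:ray(w,60+x/1.8-.2,100+y/1.8-.2,z).round(1)
for z in (244,248): print('bar',f(352,200,z),f(352,390,z))
print('stand',f(369,132,30),f(492,130,30),f(431,72,30),f(430,190,30))
print('tank top',f(443,151,80),'foot left edge',f(413,137,30),'far edge',f(432,117,30), 'lower-left', f(418,152,30))
print('sheet',f(344,80,228),f(361,80,228))
E
```

```text
bar [622.1  63.6 244. ] [621.4  -0.8 244. ]
bar [622.1  65.2 248. ] [621.4   2.9 248. ]
stand [635.1  32.6  30. ] [724.   32.9  30. ] [678.2  74.7  30. ] [681.  -12.6  30. ]
tank top [679.3  31.6  80. ] foot left edge [667.   28.5  30. ] far edge [680.2  43.   30. ] lower-left [671.   17.2  30. ]
sheet [620.3  94.2 228. ] [625.1  94.2 228. ]
```

>>> move_arm:
  motion: "-0.5 -1.5 0 0 0 0;-2 -5 0 0 0 0;-3.5 -8.5 0 0 0 0;-5 -12 0 0 0 0;-6.5 -16 0 0 0 0;-8 -20 0 0 0 0;-9.5 -24 0 0 0 0;-11 -28 0 0 0 0;-12.5 -31.5 0 0 0 -0.5;-13.5 -34 0 0 0 -1.1"

```text
time: 6.27
tool_pos: [481.2, -312.1, 216.8]
tcp_rot: [-90.1, 0.0, -91.9]
ft_force: [0.4, 0.5, -1.6]
finger_gap: 9.2
```

>>> move_arm:
  motion: "-0.6 -1.2 0 0 0 0;-1 -1.8 0 0 0 0;-1 -1.8 -1 0 0 0;-1 -1.8 -1 0 0 0;-1 -1.8 -1 0 0 0;-1 -1.8 -1 0 0 0"

```text
time: 6.77
tool_pos: [474.8, -325.2, 207.8]
tcp_rot: [-90.0, 0.0, -91.7]
ft_force: [1.4, 0.2, -0.2]
finger_gap: 9.4
```

```bash
python3 - <<'E'
from h import *
P=[];R=[]
for i in range(5):
  s=readout.sense();P.append(s['tool_pos']);R.append(s['tcp_rot']);w=snap('wrist')
print(np.round(P,1),np.mean(P,0),np.mean(R,0),s['finger_gap'])
cv2.imwrite('pics/i.png',cv2.resize(w['image'][100:,60:460],None,fx=1.8,fy=1.8))
E
```

```text
[[ 474.8 -325.2  207.8]
 [ 474.9 -325.5  208.2]
 [ 475.  -325.7  208.4]
 [ 475.  -325.9  208.6]
 [ 474.9 -326.2  208.7]] [ 474.91448601 -325.70432143  208.32435811] [-8.99955475e+01  9.35471805e-03 -9.17086168e+01] 8.605154903744262
```

View pics/i.png

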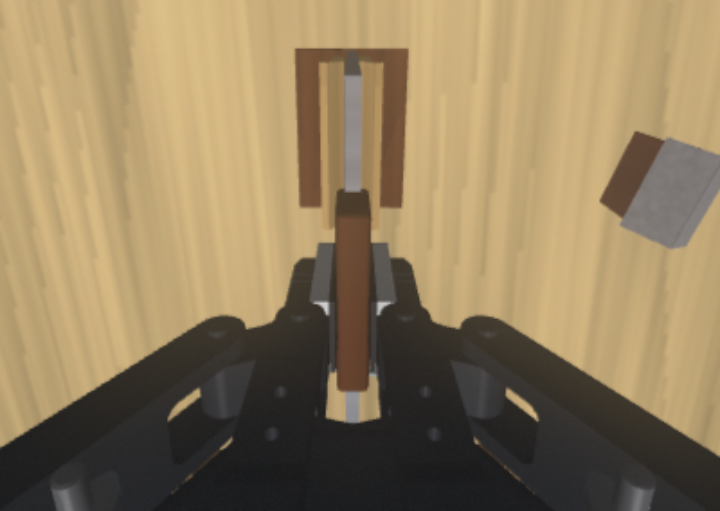

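The panel edge sits at (352,60), centred between the rack's lips (320 to 385). I'll lower it.

>>> move_arm:
  motion: "0 0 -1.5 0 0 0;0 0 -3 0 0 0;0 0 -4.5 0 0 0;0 0 -5.5 0 0 0;0 0 -6.5 0 0 0;0 0 -7.5 0 0 0;0 0 -8.5 0 0 0;0 0 -9.3 0 0 0;0 0 -9.6 0 0 0;0 0 -9.6 0 0 0"

```text
time: 7.85
tool_pos: [473.8, -326.4, 111.2]
tcp_rot: [-90.1, 0.1, -91.8]
ft_force: [-0.6, 0.0, -0.5]
finger_gap: 8.8
```

>>> move_arm:
  motion: "0 0 -0.2 0 0 0;0 0 -0.4 0 0 0;0 0 -0.6 0 0 0;0 0 -0.6 0 0 0"

```text
time: 8.18
tool_pos: [475.4, -327.5, 108.4]
tcp_rot: [-89.9, -0.1, -91.8]
ft_force: [-1.8, 3.2, 7.4]
finger_gap: 9.3
```

>>> move_arm:
  motion: "0 0 -0.2 0 0 0;0 0 -0.3 0 0 0;0 0 -0.3 0 0 0"

```text
time: 8.43
tool_pos: [476.6, -327.7, 108.4]
tcp_rot: [-89.7, -0.2, -91.8]
ft_force: [-4.2, 8.7, 24.6]
finger_gap: 9.3
```

>>> move_arm:
  motion: "0 0 0 0 0 0;0 0 0 0 0 0;0 0 0 0 0 0;0 0 0 0 0 0;0 0 0 0 0 0;0 0 0 0 0 0"
  fingers: 4.0

```text
time: 8.93
tool_pos: [474.1, -326.7, 102.9]
tcp_rot: [-90.0, 0.0, -91.8]
ft_force: [0.3, -1.0, -0.8]
finger_gap: 40.1
```

>>> move_arm:
  motion: "0 0 2 0 0 0;0 0 5 0 0 0;0 0 8 0 0 0;0 0 12 0 0 0;0 2 16 0 0 0;0 6 19 0 0 0;0 9 19 0 0 0;0 9 19 0 0 0;0 9 19 0 0 0"

```text
time: 9.68
tool_pos: [475.0, -235.6, 294.6]
tcp_rot: [-89.9, -0.1, -91.7]
ft_force: [-0.3, -0.7, -0.2]
finger_gap: 39.9
```

```bash
python3 - <<'E'
from h import *
w=snap('wrist');u,v=proj(w,[475,-327,100]);u0=int(u)-100;v0=max(0,int(v)-75);print(u0,v0,readout.sense()['tool_pos'])
cv2.imwrite('pics/j.png',cv2.resize(w['image'][v0:v0+150,u0:u0+200],None,fx=4,fy=4,interpolation=cv2.INTER_CUBIC))
E
```

```text
156 162 [ 474.42575074 -236.47634273  293.40673479]
```

View pics/j.png

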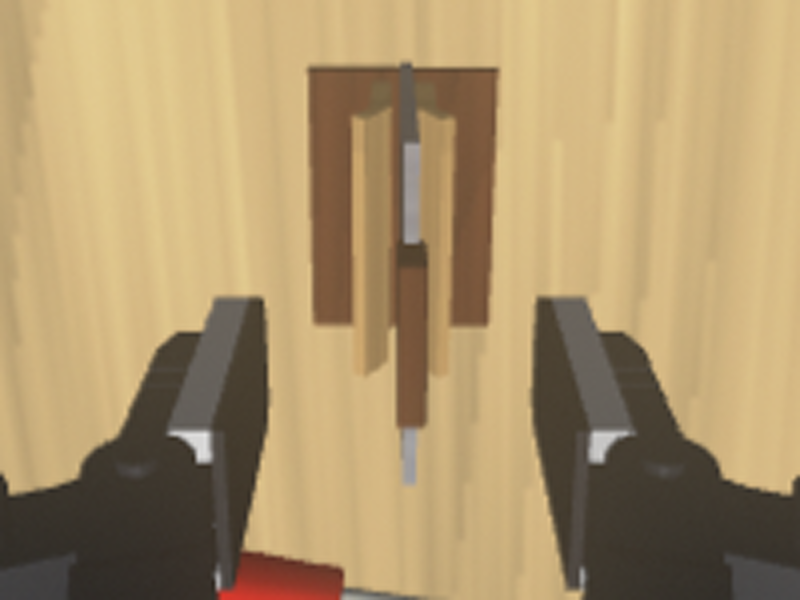

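The panel stands in the slot. Its sheet's top edge runs from (411,143) to (408,485) in the crop, and the bar is at (412,345). I'll check height and lean from these known lengths.

```bash
python3 - <<'E'
from h import *
w=load('wrist');f=lambda x,y,z:ray(w,156+x/4-.4,162+y/4-.4,z)
for z in (108,114,120,130):
  p,q=f(411,143,z),f(408,485,z);print(z,p.round(1),q.round(1),np.linalg.norm(p-q).round(1))
for x in [(397,266),(427,266),(398,427),(425,427)]: print(f(*x,132).round(1))
print(f(401,62,6).round(1), f(418,143,114).round(1))
E
```

```text
108 [ 479.  -265.3  108. ] [ 474.6 -397.6  108. ] 132.4
114 [ 479.  -263.3  114. ] [ 474.7 -393.2  114. ] 130.0
120 [ 478.9 -261.3  120. ] [ 474.7 -388.8  120. ] 127.6
130 [ 478.9 -258.   130. ] [ 474.8 -381.5  130. ] 123.6
[ 473.5 -298.2  132. ]
[ 482.9 -298.5  132. ]
[ 472.1 -357.1  132. ]
[ 481.1 -357.3  132. ]
[ 476.1 -263.4    6. ] [ 481.2 -263.4  114. ]
```

The sheet's measured length is 130.0 at z=114, so the panel is fully down with about 1° of lean. Next I'll swing over to the tongs.

>>> move_arm:
  motion: "-0.5 3.5 0 0 0 6.5;-1 7 0 0 0 13;-1.5 11 0 0 0 19.5;-2 15 0 0 0 26;-3 19 0 0 0 32.5;-4 23 0 0 0 39;-5 27 0 0 0 45.5;-5.5 31 0 0 0 52;-6 34 0 0 0 58.5;-6.5 37 0 0 0 65"

```text
time: 10.57
tool_pos: [408.8, 134.0, 292.2]
tcp_rot: [-90.1, 0.1, -26.5]
ft_force: [-0.2, -0.4, 1.0]
finger_gap: 39.9
```

>>> move_arm:
  motion: "0 3 0 0 0 6.5;0 6 0 0 0 13;0 9 0 0 0 19.5;0 12 0 0 0 26;-0.5 15 0 0 0 32;-1 17.4 0 0 0 33;-1 17.4 0 0 0 33;-1 17.4 0 0 0 33;-1 17.4 0 0 0 33"

```text
time: 11.32
tool_pos: [399.7, 306.2, 292.2]
tcp_rot: [-90.1, 0.1, 6.1]
ft_force: [0.4, 0.0, 0.2]
finger_gap: 39.7
```

```bash
python3 - <<'E'
from h import *
w=snap('wrist');s=readout.sense();print(s['tool_pos'],s['tcp_rot'])
for p in ([433,309,17],[581,325,17],[310,296,17]): print(proj(w,p).round())
cv2.imwrite('pics/k.png',cv2.resize(w['image'],(800,600),interpolation=cv2.INTER_CUBIC))
E
```

```text
[399.80764945 305.96708991 292.50561021] [-9.00663313e+01  6.18190776e-02  6.08543950e+00]
[255. 182.]
[255. 262.]
[256. 102.]
```

View pics/k.png

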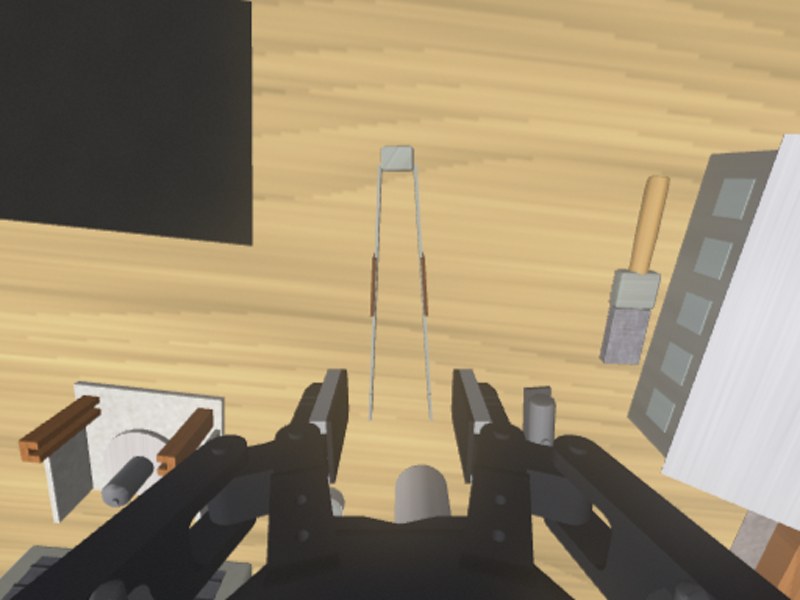

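The tongs show their hinge at (397,158), pads at about (374,286) and (424,284), and tips at (370,418) and (430,418). The axis is vertical in the image, so the yaw already agrees.

```bash
python3 - <<'E'
from h import *
w=load('wrist');f=lambda x,y,z:ray(w,x*.64-.2,y*.64-.2,z).round(1)
pl=[f(374,256,34),f(374,315,34)];pr=[f(423,252,34),f(426,315,34)]
print('pads',pl,pr)
c=(sum(pl)+sum(pr))/4;t=(f(370,418,30)+f(430,418,30))/2;h=(f(381,150,30)+f(413,150,30))/2
print(c,t,h,'yaw',np.degrees(np.arctan2((t-h)[1],(t-h)[0])),np.linalg.norm(t-h),'h+130',h+130*(t-h)/np.linalg.norm(t-h), 't-157',t-157*(t-h)/np.linalg.norm(t-h))
E
```

```text
pads [array([401.5, 280.6,  34. ]), array([462.6, 286. ,  34. ])] [array([392.4, 327.9,  34. ]), array([456.8, 339.1,  34. ])]
[428.325 308.4    34.   ] [583.5 326.   30. ] [302.1 292.7  30. ] yaw 6.748818343964188 283.36345918272525 h+130 [431.19921451 307.97719916  30.        ] t-157 [427.58787171 307.54984409  30.        ]
```

>>> move_arm:
  motion: "1 0.1 -3 0 0 0.5;2 0.2 -6 0 0 0.5;2.9 0.2 -10 0 0 0.5;2.9 0.2 -14 0 0 0.5;2.9 0.2 -17.5 0 0 0.5;2.9 0.2 -20.5 0 0 0.5;2.9 0.2 -23.5 0 0 0.5;2.9 0.2 -24 0 0 0.5;2.9 0.2 -24 0 0 0.5"
  fingers: 7.5

```text
time: 12.12
tool_pos: [426.8, 306.9, 51.0]
tcp_rot: [-90.1, 0.3, 6.6]
ft_force: [0.0, -0.0, -0.2]
finger_gap: 74.9
```

```bash
python3 - <<'E'
from h import *
w=snap('wrist');s=readout.sense();print(s['tool_pos'],s['tcp_rot'],s['ft_force'],s['finger_gap'])
cv2.imwrite('pics/l.png',cv2.resize(w['image'],(800,600),interpolation=cv2.INTER_CUBIC))
E
```

```text
[428.41520939 308.14993754  53.44145255] [-9.00416941e+01  6.86654430e-02  6.60208967e+00] [-0.49665768  0.7136851   0.4011028 ] 75.02434916631286
```

View pics/l.png

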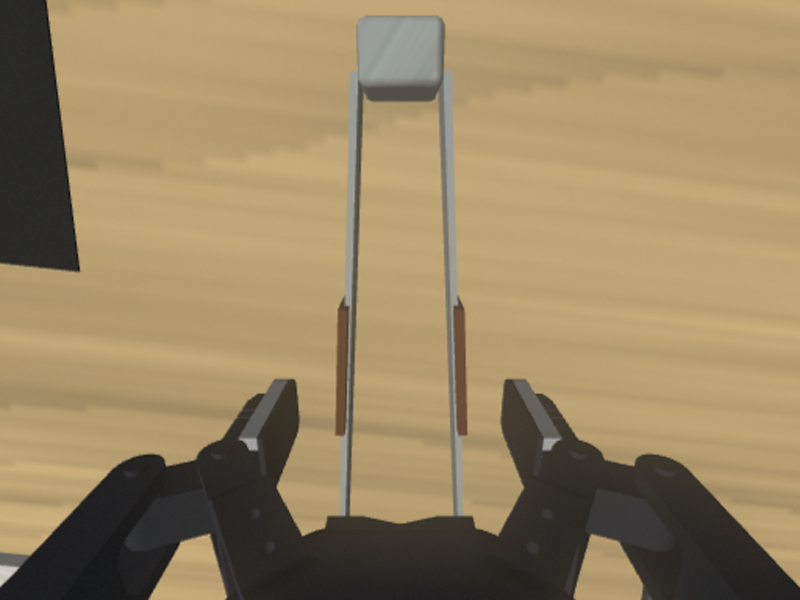

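The tongs are centred between the fingers, with the pads' outer faces at 337 and 466 around image centre 400. I've viewed 11 pictures and will keep the last one for the end.

>>> move_arm:
  motion: "0 0 -2 0 0 0;0 0 -3.5 0 0 0;0 0 -4.4 0 0 0;0 0 -4.8 0 0 0;0 0 -4.8 0 0 0;0 0 -4.8 0 0 0"

```text
time: 12.67
tool_pos: [429.2, 309.6, 6.7]
tcp_rot: [-90.0, -0.1, 6.7]
ft_force: [-0.0, 0.0, 0.3]
finger_gap: 74.8
```

>>> move_arm:
  motion: "0 0 0 0 0 0;0 0 0 0 0 0;0 0 0 0 0 0;0 0 0 0 0 0;0 0 0 0 0 0;0 0 0 0 0 0"
  fingers: 5.0

```text
time: 13.17
tool_pos: [429.5, 310.0, 7.1]
tcp_rot: [-89.9, -0.1, 6.7]
ft_force: [-0.1, -0.5, 6.1]
finger_gap: 50.3
```

```bash
python3 - <<'E'
from h import *
s=readout.sense();print(s['tool_pos'],s['tcp_rot'],s['ft_force'],s['finger_gap'])
w=snap('wrist');im=w['image']; h=cv2.cvtColor(im,cv2.COLOR_BGR2HSV)
# arm columns in a few rows (steel against wood): low saturation
for v in (60,100,140,200): print(v,np.where((h[v,180:330,1]<60))[0]+180)
E
```

```text
[429.49028873 310.00167815   7.08644109] [-89.93483172  -0.14483177   6.69708371] [-0.09280069 -0.47530989  6.06736303] 50.30306855540842
60 [208 209 210 211 212 213 214 215 216 217 218 219 220 286 287 288 289 290
 291 292 293 294 295 296 297 298]
100 [209 210 211 212 213 214 215 216 217 218 219 220 286 287 288 289 290 291
 292 293 294 295 296 297 298]
140 [210 211 212 213 214 215 216 217 218 219 220 221 287 288 289 290 291 292
 293 294 295 296 297 298]
200 [211 212 213 214 215 216 217 218 219 220 221 288 289 290 291 292 293 294
 295 296 297 298]
```

>>> move_arm:
  motion: "0 0 0.5 0 0 0;0 0 1.5 0 0 0;0 0 2.5 0 0 0;0 0 4 0 0 0;0 0 5.5 0 0 0;0 0 7 0 0 0;0 0 8.5 0 0 0;0 0 10 0 0 0;0 0 10 0 0 0;0 0 10 0 0 0"

```text
time: 14.05
tool_pos: [429.3, 309.8, 107.0]
tcp_rot: [-89.9, -0.2, 6.7]
ft_force: [-0.2, 0.0, -1.1]
finger_gap: 49.7
```

```bash
python3 - <<'E'
from h import *
for i in range(3): w=snap('wrist');s=readout.sense();print(s['tool_pos'],s['tcp_rot'],s['ft_force'],s['finger_gap'])
a=snap('scene');b=snap('top');h=cv2.cvtColor(w['image'],cv2.COLOR_BGR2HSV)
for v in (40,60,100,140,200): print(v,np.where((h[v,180:330,1]<60))[0]+180)
def crop(s,p,n):
  u,v=proj(s,p).astype(int);return cv2.resize(s['image'][v-n:v+n,u-n:u+n],(400,400),interpolation=cv2.INTER_CUBIC)
cv2.imwrite('pics/m.png',np.hstack([crop(a,[500,320,110],64),crop(b,[480,320,110],64)]))
E
```

```text
[428.43690907 309.31489783 105.63006421] [-8.99768513e+01 -5.20990683e-02  6.68907078e+00] [-0.95668861 -1.19819964 -1.91167387] 50.57901211930026
[427.88121731 308.98853211 104.7584904 ] [-9.00146464e+01  3.58215165e-02  6.68728668e+00] [-0.46051087  0.03499472 -1.27529045] 49.95098918826971
[427.58614764 308.8025557  104.26625153] [-9.00376793e+01  8.64929173e-02  6.68922363e+00] [-0.42572995 -0.20279887 -2.21765991] 50.066823525453295
40 [208 209 210 211 212 213 214 215 216 217 218 219 220 221 225 226 227 228
 229 230 231 232 233 234 235 236 237 238 239 240 241 242 243 244 245 246
 247 248 249 250 251 252 253 254 255 256 257 258 259 260 261 262 263 264
 265 266 267 268 269 270 271 272 273 274 275 276 277 278 279 280 281 285
 286 287 288 289 290 291 292 293 294 295 296 297]
60 [208 209 210 211 212 213 214 215 216 217 218 219 220 221 285 286 287 288
 289 290 291 292 293 294 295 296 297]
100 [209 210 211 212 213 214 215 216 217 218 219 220 221 286 287 288 289 290
 291 292 293 294 295 296 297]
140 [210 211 212 213 214 215 216 217 218 219 220 221 287 288 289 290 291 292
 293 294 295 296 297]
200 [212 213 214 215 216 217 218 219 220 221 222 288 289 290 291 292 293 294
 295 296 297 298]
```

The tongs are held: their image did not move with the lift and the force shows about 1-2 N of weight. I'll swing in front of the bay and align.

>>> move_arm:
  motion: "0 -1.5 0 0 0 -0.5;0 -4 0 0 0 -1.5;0 -7 0 0 0 -2.5;0 -10 0 0 0 -3.5;0 -13 0 0 0 -4.5;0 -16 0 0 0 -5.5;0 -19 0 0 0 -6.5;0 -22 0 0 0 -7.5;0 -25 0 0 0 -7.5;0 -27 0 0 0 -7.5"

```text
time: 15.13
tool_pos: [427.6, 37.0, 104.7]
tcp_rot: [-90.0, 0.1, -0.9]
ft_force: [-0.3, 0.1, -1.0]
finger_gap: 49.9
```

>>> move_arm:
  motion: "0 -0.5 -1 0 0 0;0 -0.7 -2.5 0 0 0;0 -0.7 -4 0 0 0;0 -0.7 -5.5 0 0 0;0 -0.7 -6 0 0 0;0 -0.7 -6 0 0 0;0 -0.7 -6 0 0 0;0 -0.7 -6 0 0 0"

```text
time: 15.8
tool_pos: [428.8, 32.5, 46.0]
tcp_rot: [-90.0, -0.1, -0.8]
ft_force: [0.3, 0.1, -1.7]
finger_gap: 50.0
```

```bash
python3 - <<'E'
from h import *
P=[]
for i in range(5): a=snap('scene' if i%2 else 'top');s=readout.sense();P.append(np.r_[s['tool_pos'],s['tcp_rot']])
P=np.mean(P,0);print(P.round(1),s['ft_force'],s['finger_gap'])
a=load('scene');b=load('top')
y=np.radians(P[5]);R=lambda x,yy,z:np.array([P[0]+x*np.cos(y)-yy*np.sin(y),P[1]+x*np.sin(y)+yy*np.cos(y),z])
L=40
for s,nm in((a,'scene'),(b,'top')):
  print(nm,'tips exp',[proj(s,R(157,q,30+L)).round(1) for q in(28,-28)],'hinge',proj(s,R(-124,0,30+L)).round(1))
def crop(s,p):
  u,v=proj(s,p).astype(int);print(u-40,v-55);return cv2.resize(s['image'][v-55:v+55,u-40:u+40],(400,550),interpolation=cv2.INTER_CUBIC)
cv2.imwrite('pics/n.png',np.hstack([crop(a,[560,32,60]),crop(b,[560,32,60])]))
E
```

```text
[ 4.29e+02  3.23e+01  4.61e+01 -9.00e+01 -1.00e-01 -8.00e-01] [ 0.73753795  0.63729735 -0.62997505] 50.191173287161796
scene tips exp [array([272.2, 200.5]), array([255.1, 199.4])] hinge [269.  138.6]
top tips exp [array([249.2, 185. ]), array([264.5, 184.7])] hinge [257.9 263. ]
224 140
216 137
```

View pics/n.png

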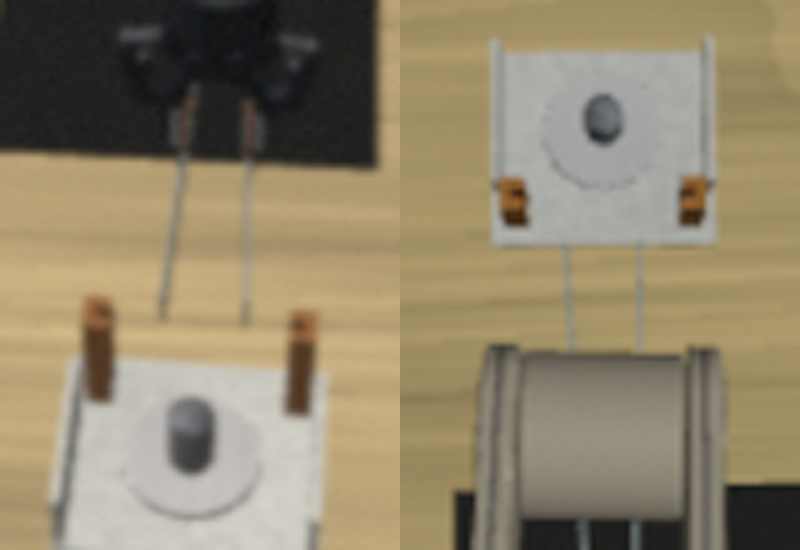

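Left half (scene): the tips are at (163,320) and (244,320), in front of the posts, and the tank at (191,435) lies between their lines. Right half (top): the tips at (568,245) and (640,245) match the predicted position within 1.5 px. The tank is centred at (603,120). I'll move in.

>>> move_arm:
  motion: "1 0 0 0 0 0;2.3 0 0 0 0 0;3.6 0 0 0 0 0;5 0 0 0 0 0;6.3 0 0 0 0 0;7.6 0 0 0 0 0;8.8 0 0 0 0 0;10 0 0 0 0 0;11 0 0 0 0 0;11 0 0 0 0 0"

```text
time: 16.88
tool_pos: [540.2, 32.1, 46.0]
tcp_rot: [-90.0, -0.1, -0.8]
ft_force: [1.0, -0.4, -0.8]
finger_gap: 50.3
```

```bash
python3 - <<'E'
from h import *
a=snap('scene','p_scene.png');s=readout.sense();print(s['tool_pos'],s['tcp_rot'],s['ft_force'],s['finger_gap'])
b0=load('top');b=snap('top')
g=lambda n:n
im=a['image'];
for z in (70,76,80):
  u,v=proj(a,[680,31,z]).round().astype(int);row=cv2.cvtColor(im,cv2.COLOR_BGR2GRAY)[v,u-22:u+23];print(z,u,v,row)
print([proj(a,[690,31+q,57]).round(1) for q in(-26,-15,15,26)])
v=int(proj(a,[690,31,50])[1])
print(v,cv2.cvtColor(im,cv2.COLOR_BGR2GRAY)[v-2:v+10:2,240:285])
E
```

```text
[539.00421203  32.15443719  45.59539454] [-9.00009933e+01 -3.76049867e-02 -8.15278753e-01] [ 0.10795299  0.22953075 -1.69593856] 50.264637041311126
70 262 224 [168 192 200 199 197 196 197 197 195 196 195 191 185 173 152 153 166 152
 134 130 127 121 113 105  95  89 108 156 183 184 175 165 176 189 198 202
 203 205 203 202 202 197 195 194 194]
76 262 223 [167 193 199 198 197 196 197 198 195 195 195 192 188 177 156 151 165 152
 137 131 128 121 110 101  93  90 113 159 183 185 175 167 181 197 205 206
 204 203 204 202 188 172 164 153 149]
80 262 222 [164 193 197 195 194 196 196 198 197 194 194 193 193 183 157 145 159 152
 136 127 124 119 114 108 100 100 128 167 185 185 175 168 185 201 203 203
 200 201 202 197 169 131 108  97  93]
[array([253.8, 228.6]), array([257.3, 228.8]), array([266.8, 229.4]), array([270.3, 229.5])]
230 [[191 197 193 194 194 194 197 198 197 193 191 189 179 148 128 160 174 147
  104  82  73  68  67  63  61  68 105 158 184 187 176 167 174 186 187 189
  199 206 207 206 204 203 206 206 207]
 [190 194 196 196 196 198 198 198 196 194 192 189 180 149 138 165 176 149
  106  81
[... 152 characters left out ...]
0 183 165 164 178 184 162
  124  87  73  65  61  62  66  94 141 175 189 187 170 151 166 186 188 187
  192 200 202 202 204 206 204 205 204]
 [198 200 199 197 197 197 195 192 184 189 192 193 191 191 191 191 189 189
  179 157 130 111 102 113 138 168 186 190 192 191 189 184 186 189 187 178
  188 201 203 203 203 205 206 208 204]
 [197 201 202 203 202 201 201 199 197 198 194 192 193 191 192 192 189 191
  191 193 192 188 187 189 193 195 194 192 192 194 194 194 190 184 176 185
  198 203 204 206 206 206 207 208 205]
 [199 200 199 199 201 201 204 203 203 198 188 181 184 189 192 192 193 194
  194 194 194 193 194 192 195 195 194 193 194 194 192 187 172 163 181 199
  208 208 208 206 206 207 208 208 204]]
```

The scene pixels put the blades at columns 254 and 271 and the tank from 257 to 266, about centred. I'll close gently in two steps.

>>> move_arm:
  motion: "0 0 0 0 0 0;0 0 0 0 0 0;0 0 0 0 0 0"
  fingers: 4.3
  squeeze: 40

```text
time: 17.23
tool_pos: [537.7, 32.2, 45.3]
tcp_rot: [-90.0, 0.0, -0.8]
ft_force: [1.3, 0.3, -1.4]
finger_gap: 42.9
```

>>> move_arm:
  motion: "0 0 0 0 0 0;0 0 0 0 0 0;0 0 0 0 0 0;0 0 0 0 0 0;0 0 0 0 0 0;0 0 0 0 0 0"
  fingers: 3.3

```text
time: 17.73
tool_pos: [538.3, 32.2, 45.4]
tcp_rot: [-90.0, -0.0, -0.8]
ft_force: [-0.6, 0.6, 0.1]
finger_gap: 38.7
```

The fingers stopped on the tank at 38.7 mm. I'll lift 8 cm slowly.

>>> move_arm:
  motion: "0 0 0.4 0 0 0;0 0 1.2 0 0 0;0 0 2.2 0 0 0;0 0 3.2 0 0 0;0 0 4.2 0 0 0;0 0 5.2 0 0 0;0 0 6.2 0 0 0;0 0 7.2 0 0 0;0 0 7.9 0 0 0;0 0 8.2 0 0 0"

```text
time: 18.57
tool_pos: [539.1, 32.2, 129.1]
tcp_rot: [-90.0, -0.1, -0.8]
ft_force: [-0.2, -0.6, -1.4]
finger_gap: 39.0
```

>>> move_arm:
  motion: "0 0 0 0 0 0;0 0 0 0 0 0;0 0 0 0 0 0;0 0 0 0 0 0;0 0 0 0 0 0;0 0 0 0 0 0"

```text
time: 19.07
tool_pos: [538.0, 32.2, 126.8]
tcp_rot: [-90.0, 0.0, -0.8]
ft_force: [0.3, -0.5, -1.3]
finger_gap: 38.7
```

```bash
python3 - <<'E'
from h import *
a=snap('scene');b=snap('top');s=readout.sense();print(s['tool_pos'],s['tcp_rot'],s['ft_force'],s['finger_gap'],s['time'])
print('exp bottom,top',proj(a,[680,31,112]),proj(a,[680,31,163]),'rack',proj(a,[475,-327,100]))
def crop(s,p,n=40):
  u,v=proj(s,p).astype(int);print(u-n,v-n);return cv2.resize(s['image'][v-n:v+n,u-n:u+n],(400,400),interpolation=cv2.INTER_CUBIC)
cv2.imwrite('pics/q.png',np.hstack([crop(a,[680,31,110]),crop(a,[475,-327,80])]))
E
```

```text
[538.11845239  32.19848546 127.00893292] [-9.00001269e+01  2.87591739e-02 -8.12631767e-01] [ 0.52616041 -0.47614138 -1.93903696] 38.80603376266341 19.1667
exp bottom,top [262.33337101 216.65661644] [262.44475983 207.01160952] rack [161.27987316 163.20848818]
222 177
122 127
```

The viewer limit is reached, so I'll check with numbers.

```bash
python3 - <<'E'
from h import *
a=load('scene');g=cv2.cvtColor(a['image'],cv2.COLOR_BGR2GRAY)
for v in range(190,236,2): print(v,g[v,250:276])
print('stand base centre px',proj(a,[680,31,30]),'tank if on stand top',proj(a,[680,31,76]),'tank bottom r', proj(a,[695,31,112]))
P=proj(a,[476,-328,132]);print(P,cv2.cvtColor(a['image'],cv2.COLOR_BGR2HSV)[int(P[1])-6:int(P[1])+10:2,int(P[0])])
E
```

```text
190 [157 157 157 157 156 155 155 155 149 139 143 149 153 153 153 153 151 151
 151 148 143 145 149 148 149 149]
192 [167 169 169 171 171 169 168 165 156 144 154 165 168 167 166 165 164 164
 163 159 155 161 163 164 163 163]
194 [178 177 176 176 176 175 174 172 161 146 157 171 173 174 173 175 173 174
 169 161 156 163 171 173 170 172]
196 [178 179 178 179 179 179 178 175 161 149 162 174 176 176 175 176 175 172
 166 155 161 169 171 171 171 170]
198 [176 176 175 173 174 173 172 168 157 150 162 170 172 173 172 173 171 170
 165 160 164 170 174 172 172 172]
200 [176 175 175 175 175 174 173 165 149 150 165 172 175 175 175 174 174 171
 165 153 161 170 174 173 174 174]
202 [167 168 169 170 169 171 168 158 145 153 166 170 169 170 171 170 170 170
 163 157 164 170 173 172 172 173]
204 [162 162 162 161 161 162 161 152 136 140 146 139 133 132 131 140 149 154
 151 145 152 157 158 158 159 159]
206 [181 180 181 180 181 179 176 161 136 124 123 117 114 110 106 101 110 138
 154 162 168 174 173 173 175 175]
208 [177 177 177 178 178 179 174 155 132 128 129 127 117 105  96  91  89 104
 132 156 172 179 181 181
[... 1041 characters left out ...]
 185 186 186 187 188 187 187 188 188 190 188
 189 188 188 187 185 186 187 190]
230 [191 190 188 188 188 189 187 186 187 189 189 189 188 188 189 190 190 190
 188 190 189 188 187 188 188 192]
232 [191 190 190 189 188 188 188 188 188 190 191 190 190 189 189 192 192 190
 190 190 191 189 189 189 188 185]
234 [193 191 191 190 190 190 188 190 191 192 193 190 191 191 192 192 193 192
 192 191 191 190 191 190 187 176]
stand base centre px [262.16825723 230.95359513] tank if on stand top [262.2588704  223.10752346] tank bottom r [262.04547336 220.77373565]
[159.17258352 157.13245836] [[ 20  93 190]
 [ 20  92 193]
 [ 19  96 175]
 [ 12 140  84]
 [ 12 152  47]
 [  8  83  49]
 [  0   4  67]
 [  0   4  68]]
```

```bash
python3 -c "
from h import *
s=readout.sense();print(s['time'],abs(s['qd']).max(),s['finger_gap']);r.hand_in()"
```

```text
19.1667 0.1313765350223573 38.80603376266341
the job is handed in; nothing more can be done
```

The job is handed in at 19.2 s, with the tank held upright in the tongs above the stand. The hand-in gave no verdict.

- **Panel:** I pulled it out of the grooves by its bar, stood it in the middle of the rack's slot and let go. Right after release, its top edge measured exactly 130 mm at the height expected if it is fully down, with about 1° of lean. In the last scene picture the bar was still where it should be.
- **Tongs and tank:** I took the tongs by their pads, moved the open tips in between the posts, closed them on the tank and lifted 8.2 cm. In the last scene pixels the stand is bare and the tank is upright between the blades. Its lower edge is at the row expected for about 112 mm height, which is about 8 cm above the stand. The gripper opening held steady at 38.7–38.8 mm.
- **Not fully checked:**
  - I had used all 12 picture views, so the final lift was checked from pixel values only.
  - I did not measure the jars and other bystanders again, but no path went near them.
  - The closed opening was 38.7 mm against the nominal 40 mm, probably from give in the tongs.

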